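Hold a wax tablet flush on the tilted bench pin

ROBOT

A 6-joint arm with a two-finger parallel gripper is mounted at the origin on the work surface. World frame = base frame: x ahead of the robot, y to its left, z up, the work surface at z = 0. Lengths are in m, angles in rad, forces in N, time in s.
With the tool pointing down it reaches from about 0.375 to 0.925 m from the base axis. Payload 5.7 kg.
Tool frame: the origin (TCP) lies on the centre line of the jaws, within the pads' length; the fingertips stand 17 mm ahead of it and the grasp point (between the pads) lies 2 mm behind it; z points along the fingers, y is the line along which they close (so a half turn about z gives the same grasp; the last joint's range is limited). The gripper opens to 85 mm and grips with 20 to 120 N. Pads are 22 mm wide; open, the fingers measure 114 mm over their backs; the gripper's body (76 mm by 85 mm) begins 54 mm behind the grasp point. The pads swing forward as they close: fully open they stand 13 mm farther back than shut.
Start: joints at [-1.364, 0.359, 1.51, -0, 1.272, -0.115], TCP at [0.19, -0.569, 0.248] pointing down, gripper open.
Joint ranges: [-2.97, 2.97], [-1.01, 2.36], [0.21, 2.38], [-0.96, 4.11], [0.2, 2.71], [-2.98, 2.98]. Speed limits (rad/s): [2.39, 2.39, 3.14, 3.14, 3.14, 3.14].

INTERFACE

Orientations are given as [roll, pitch, yaw] about the fixed x, y, z axes, in that order (R = Rz(yaw) Ry(pitch) Rx(roll)).
In Python, from rig import * gives the robot as it stands.
- The arm moves only by the tool play_rows, never from a script. Its argument "moves" is a list of rows, each an object of numbers: "x", "y", "z": the shift along the tool's x, y, z normalised to -1 to 1, where 1 is 10 cm; "wx", "wy", "wz": the turn, a rotation vector about the tool's x, y, z normalised to -1 to 1, where 1 is pi rad. In form: [{"x": .., "y": .., "z": .., "wx": .., "wy": .., "wz": ..}, ...]. A call has exactly 10 rows; each row is the pose to reach, as a shift and turn from the pose commanded when the call began, along the tool's axes at that moment, turning the shorter way round; what a row does not reach only later rows make up. A row lasts 1/12 s, in which the tool goes at most 41.7 mm and 7.16 degrees, less where a joint would pass 70% of its speed; a pose out of reach is approached as far as the arm can. A call with a number of a shift or a turn outside -1 to 1 is refused whole. A call with a gripper value outside its range is refused whole. "fingers" is the opening, from 0 (shut) to 1 (fully open), set as the call begins (left out, the last holds). The fingers move at their own pace and stop on an object; the grip force is fixed at half the most. Time passes only in rows, so rows that repeat a pose let the fingers close, or fill a call up. It gives the time, the measured TCP pose, the force, the opening and the grip force at its end, in the units of the state.
- state(): the state, without advancing time (a new reading comes with each control period).
- camera(name): name is "scene" or "top" or "wrist"; returns a dict with "frame" (480x640x3 uint8, red, green, blue), "camera_matrix" (3x3 intrinsics, pixels), "R" (3x3) and "t" (3): a world point X has camera coordinates R X + t; the wrist camera has in their place "T_tool_cam" (4x4, takes a point from camera to tool coordinates, whose origin is the TCP and whose axes are the flange's). Camera axes: x right, y down, z forward; pixel columns grow to the right and rows downward; lengths in m; the calibration is good to about 2 mm. A picture is of the moment at which its call begins: read the wrist's pose just before it. There is no depth.
- hand_in(): hands the job in; it is judged then, once.
The state is a dict: "t": time; "joints": joint angles; "joint_velocities": joint speeds; "joint_efforts": joint torques, N m; "eef_pos": TCP position; "orientation": TCP orientation; "wrist_force": force on the tool from outside, world axes, zero at the start; "ft_torque": the same for the moment, N m; "width": finger opening in m; "finger_force": force on a finger pad.
Only numpy, scipy, OpenCV 4.12 (cv2) and the standard library are available. Lean on these libraries where they do the work, as an engineer would, in place of code of your own. Each camera call takes 0.05 s, during which the arm holds its last target. There are 200 camera calls.

TASK

Lift the flat wax tablet out of the stock tray and lay it on the sloping top face of the bench pin, lengthwise along the pin and with its middle over the closed end of the V notch. Tilt it to match the slope by feel until its whole underside lies flush on the wood, and finish while still gripping it, pressing it there with a light steady push (between 2 and 20 N) so that it is ready to be sawn: do not let go. Leave the pin at the slope it is set to, and leave the tray, the wax ring tube, the hammer and the glass tumbler where they are.

Things in the scene. Friction and masses are not known exactly. Their poses are not given: they have to be found in the camera images.
- tablet: Dark carving-wax tablet, a flat block 70 long (its x) x 32 wide (its y) x 14 thick (z), about 32 g, lying flat on the floor of the stock tray with its length roughly along the tray's short side. Origin: centre of its underside, z up. On the pin either end may lead. Gripped lightly (20 N) by its long sides, it turns between the pads when an end meets a surface at about 9 N, and so swings flush.
- tray: Stock tray, a loose shallow open plywood box 150 (its x) x 230 (its y) x 32 high, walls and floor 6 thick, 0.8 kg, standing on the bench left or right of the middle. Origin: centre of its underside. Tablet and ring tube lie in it side by side along its y, about 96 apart, either one on either side.
- tube: Bystander: ring tube of the same wax, an upright hollow cylinder 28 in diameter, 45 high, bore 16, standing in the tray beside the tablet. Origin: centre of its underside.
- stand: Steel stand of the bench pin, bolted to the bench on the side where the tray is not: foot 130 x 100 x 12, clevis, clamp lever on its +y side. Its -x looks towards the robot, within 18 degrees. Origin: on the bench, 60 nearer the robot than the pivot bolt, which runs along y at x = 60, z = 115. Does not move.
- pin (a joint): Slope of the bench pin in rad about the pivot bolt: 0 is level, growing as the nose (the end towards the robot) dips; it is set somewhere from 0.14 to 0.38 and clamped, so pushes below about 80 N on the nose do not change it.
- notch (a point): Point on the flat top face of the bench pin (beech wedge, 127 long, 64 wide, 16 thick at the back to 8 at the nose) at the closed end of its V notch, mid-width. The notch opens from here 45 towards the nose to 26 wide; 82 of solid face lies behind. Frame: x up the slope along the pin (away from the robot), y across, z square out of the face. 118 to 136 above the bench.
- hammer: Bystander: small hammer lying on the bench between tray and stand, about 200 long, wooden handle towards the robot. Origin: under its middle.
- tumbler: Bystander: empty glass tumbler 72 in diameter, 100 high, standing beyond the hammer. Origin: centre of its underside.

How it is judged:
By the outcome, as a careful person would: the job done as asked, in the order asked, and still so for the second after the job is handed in, while the arm keeps its last pose, push and grip.
It also fails if it takes over 38 s, if anything falls off the work surface, if the arm or the gripper's body presses on something with over 40 N, if the wrist force passes 120 N, or if a joint passes its speed limit or range.

## Working session

There is one attempt and no reset: what is moved stays moved. The work goes in short steps, Python scripts to look and compute and a tool call to move; the robot and the scene stay as the last step left them, time stands still between calls to the robot, and variables do not carry over. Pictures are saved under pics/ and viewed, at most 10 in all, crops included, and the job is handed in when it is done.

Besides the shell and the picture viewer there is one more tool, called after "Call:" as name(argument=value, ...), one argument or row to a line, values as JSON. play_rows: Moves the arm, as the interface text tells. Its arguments: {"type":"object","properties":{"moves":{"type":"array","items":{"type":"object","properties":{"x":{"type":"number"},"y":{"type":"number"},"z":{"type":"number"},"wx":{"type":"number"},"wy":{"type":"number"},"wz":{"type":"number"}}}},"fingers":{"type":"number"}},"required":["moves"]}

```bash
mkdir -p pics; ls
python3 - <<'E'
from rig import *
import cv2,pickle
s=state();print(s)
d={n:camera(n) for n in("scene","top","wrist")}
d['state']=s
pickle.dump(d,open('d0.pkl','wb'))
for n in("scene","top","wrist"):
    cv2.imwrite(f'pics/{n}0.png',d[n]['frame'][:,:,::-1])
    print(n,{k:v for k,v in d[n].items() if k!='frame'})
E
```

```text
pics
{'t': 0.0, 'joints': array([-1.36411399e+00,  3.59469055e-01,  1.51142317e+00,  1.40508694e-05,
        1.27249066e+00, -1.15113591e-01]), 'joint_velocities': array([ 2.73677701e-04,  1.67989709e-05, -9.57027578e-04,  2.93705587e-04,
        2.43488660e-03, -2.13308028e-04]), 'joint_efforts': array([ 3.70488458e-03, -5.27611613e+01, -2.78622365e+01,  3.65301921e-04,
        1.33265066e-02,  1.19376402e-06]), 'eef_pos': array([ 0.18962029, -0.56857648,  0.24747848]), 'orientation': array([-3.13981581e+00, -2.18959162e-04,  3.21791595e-01]), 'wrist_force': array([-0.37602645, -0.40966393, -0.42087427]), 'ft_torque': array([-0.00873632,  0.0391679 ,  0.03909173]), 'finger_force': 0.0, 'width': 0.0857891701330054}
scene {'camera_matrix': array([[497.89688723,   0.        , 321.91610525],
       [  0.        , 497.89688723, 238.80445183],
       [  0.        ,   0.        ,   1.        ]]), 'R': array([[-0.66716559,  0.7449039 ,  0.00287426],
       [ 0.57612015,  0.51843441, -0.63191086],
       [-0.47220298, -0.41993326, -0.77503575]]), 't': array([ 0.42524571, -0.26995355,  1.1728
[... 220 characters left out ...]
65, -0.00125674],
       [-0.96244407,  0.16362213, -0.21663152],
       [ 0.21378279, -0.03503876, -0.97625263]]), 't': array([0.09623504, 0.62382179, 0.73982053])}
wrist {'camera_matrix': array([[345.29222292,   0.        , 317.76317813],
       [  0.        , 345.29222292, 234.97308084],
       [  0.        ,   0.        ,   1.        ]]), 'T_tool_cam': array([[-5.86742555e-04, -9.45372314e-01, -3.25992092e-01,
         8.51440919e-02],
       [ 9.99999723e-01, -7.04222809e-04,  2.42368930e-04,
         8.37858164e-04],
       [-4.58699942e-04, -3.25991859e-01,  9.45372465e-01,
        -1.25331453e-01],
       [ 0.00000000e+00,  0.00000000e+00,  0.00000000e+00,
         1.00000000e+00]])}
```

View pics/scene0.png

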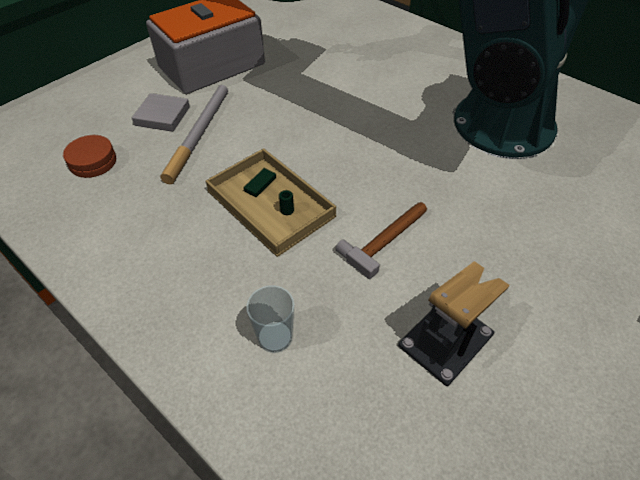

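View pics/top0.png

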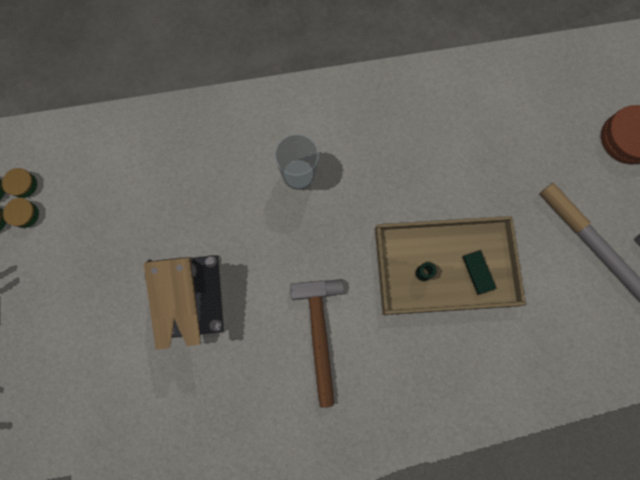

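The scene view shows the tablet at (260,181), the tube at (286,202) and the pin's notch near (470,285). In the top view the tablet is at (479,272), the tube at (427,271) and the pin spans (145–200, 258–348). I'll enlarge the pin and tablet in both views.

Run:
```python
import cv2,pickle,numpy as np
d=pickle.load(open('d0.pkl','rb'))
def crop(n,x,y,w,h,W,H):
    return cv2.resize(d[n]['frame'][y:y+h,x:x+w,::-1],(W,H),interpolation=cv2.INTER_CUBIC)
a=crop('scene',420,255,100,75,400,300);b=crop('top',130,250,100,100,300,300)
c=crop('scene',230,150,100,75,400,300);e=crop('top',410,230,100,100,300,300)
im=np.vstack([np.hstack([a,b]),np.hstack([c,e])])
im=np.clip(im.astype(float)*1.5,0,255).astype(np.uint8)
cv2.imwrite('pics/crop0.png',im)
```

```text
(no output)
```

View pics/crop0.png

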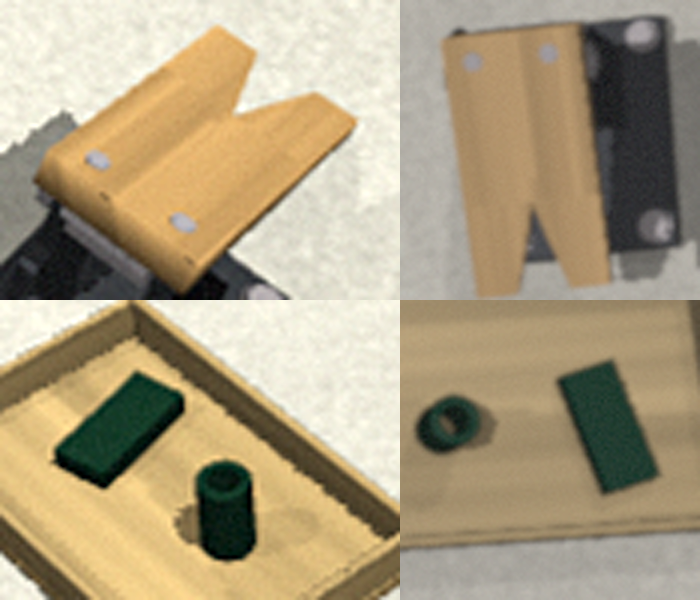

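The enlarged pin shows both prong tips, the apex and the screws in both views. The apex is about (478,285) in scene and (174,318) in top. The tablet's four top corners are clear in both views too. Next I'll triangulate.

```bash
cat > h.py <<'E'
import cv2,pickle,numpy as np
from scipy.spatial.transform import Rotation as Ro
def ray(c,p):
    k=np.linalg.inv(c['camera_matrix'])@[p[0],p[1],1]
    v=c['R'].T@k; return -c['R'].T@c['t'], v/np.linalg.norm(v)
def tri(rays):
    A=sum(np.eye(3)-np.outer(v,v) for o,v in rays); b=sum((np.eye(3)-np.outer(v,v))@o for o,v in rays)
    X=np.linalg.solve(A,b); return X,[np.linalg.norm(np.cross(X-o,v)) for o,v in rays][0]*2
def onz(c,p,z):
    o,v=ray(c,p); return o+v*(z-o[2])/v[2]
def wristcam(c,s):
    T=np.eye(4);T[:3,:3]=Ro.from_euler('xyz',s['orientation']).as_matrix();T[:3,3]=s['eef_pos']
    M=np.linalg.inv(T@c['T_tool_cam']);c=dict(c);c['R']=M[:3,:3];c['t']=M[:3,3];return c
E
python3 - <<'E'
from h import *
np.set_printoptions(precision=4,suppress=True)
d=pickle.load(open('d0.pkl','rb'));S,T=d['scene'],d['top']
f=lambda p,s,o:((p[0]+.5)/s-.5+o[0],(p[1]+.5)/s-.5+o[1])
P={'apex':((234,119),(533,205)),'oR':((218,26),(609,282)),'iR':((254,51),(572,287)),'iL':((316,93),(519,291)),'oL':((355,124),(477,295)),
'sR':((97,160),(547,52)),'sL':((183,222),(471,62))}
R={}
for k,(a,b) in P.items():
    X,e=tri([ray(S,f(a,4,(420,255))),ray(T,f((b[0]-400,b[1]),3,(130,250)))]);R[k]=X;print(k,X,e)
Q=np.array(list(R.values()));c=Q.mean(0);n=np.linalg.svd(Q-c)[2][2];n*=np.sign(n[2])
print('normal',n,'tilt',np.arccos(n[2]),'res',(Q-c)@n)
nose=(R['oR']+R['iR']+R['iL']+R['oL'])/4;
for a in(R['apex']-nose,(R['sR']+R['sL'])/2-nose):print('axis',a,np.linalg.norm(a),'yaw',np.arctan2(a[1],a[0]))
w=R['oL']-R['oR'];print('cross',w,np.linalg.norm(w),'yaw',np.arctan2(-w[0],w[1]))
print('tablet')
for a,b in [((138,374),(613,361)),((184,402),(558,380)),((57,453),(659,475)),((105,483),(604,494))]:
    X,e=tri([ray(S,f((a[0],a[1]-300),4,(230,150))),ray(T,f((b[0]-400,b[1]-300),3,(410,230)))]);print(X,e, onz(T,f((b[0]-400,b[1]-300),3,(410,230)),.02))
im=T['frame'].astype(int);m=((im[:,:,1]-im[:,:,0]>8)).astype(np.uint8);m[:,:440]=0;m[:,510:]=0;m[:230]=0;m[310:]=0
r=cv2.minAreaRect(np.argwhere(m)[:,::-1].astype(np.float32));print(r,m.sum(),onz(T,r[0],.02))
bp=cv2.boxPoints(r);print(np.array([onz(T,p,.02) for p in bp]))
E
```

```text
apex [0.5269 0.2112 0.1192] 0.0032185969645870415
oR [0.4852 0.1819 0.1092] 0.0036466768416957437
iR [0.4861 0.1992 0.1092] 0.0024518727320094057
iL [0.488  0.2259 0.1086] 0.005004760628615811
oL [0.49   0.245  0.1084] 0.002666542268226217
sR [0.5945 0.1894 0.1464] 0.0021793362299046266
sL [0.5959 0.2253 0.1461] 0.001974223960672422
normal [-0.3254  0.0336  0.945 ] tilt 0.3332630348513165 res [-0.0028  0.0004  0.0007  0.0004  0.0002  0.0002  0.0008]
axis [ 0.0396 -0.0018  0.0103] 0.040934247531958956 yaw -0.04459563400151513
axis [ 0.1079 -0.0057  0.0374] 0.11429467121936253 yaw -0.0524881221536655
cross [ 0.0048  0.0631 -0.0007] 0.06325968031652442 yaw -0.07639525330391718
tablet
[ 0.5469 -0.2465  0.0906] 0.027710571439004045 [ 0.5629 -0.2851  0.02  ]
[ 0.543  -0.2188  0.0864] 0.02596825886049846 [ 0.5575 -0.2522  0.02  ]
[ 0.5071 -0.3376 -0.0654] 0.02413566212025672 [ 0.4965 -0.2948  0.02  ]
[ 0.5019 -0.3038 -0.0702] 0.024994681971893792 [ 0.4914 -0.2625  0.02  ]
((479.0857849121094, 271.99407958984375), (40.957801818847656, 18.33038330078125), 67.61986541748047) 721 [ 0.5271 -0.2736  0.02  ]
[[ 0.557  -0.2529  0.02  ]
 [ 0.5639 -0.2838  0.02  ]
 [ 0.4976 -0.294   0.02  ]
 [ 0.4911 -0.2637  0.02  ]]
```

Run:
```python
from h import *
np.set_printoptions(precision=4,suppress=True)
d=pickle.load(open('d0.pkl','rb'));S,T=d['scene'],d['top']
f=lambda p,s,o:((p[0]+.5)/s-.5+o[0],(p[1]+.5)/s-.5+o[1])
L=[]
for a,b in [((57,453),(613,361)),((105,483),(558,380)),((138,374),(659,475)),((184,402),(604,494))]:
    X,e=tri([ray(S,f((a[0],a[1]-300),4,(230,150))),ray(T,f((b[0]-400,b[1]-300),3,(410,230)))]);print(X,e);L.append(X)
L=np.array(L);print(L.mean(0));a=L[0]+L[1]-L[2]-L[3];print('yaw',np.arctan2(a[1],a[0]),np.linalg.norm(a)/2)
b=L[1]+L[3]-L[0]-L[2];print('yaw2',np.arctan2(-b[0],b[1]))
# tube centre top rim
print('tube',onz(T,f((50,120),3,(410,230)),.05))
# plan
R0=Ro.from_euler('xyz',d['state']['orientation']);print(R0.as_matrix())
```

```text
[ 0.5619 -0.2838  0.0175] 0.004663318892294156
[ 0.5574 -0.2529  0.0132] 0.0033682028650812946
[ 0.4954 -0.2928  0.0203] 0.004062280517174072
[ 0.4909 -0.2627  0.0158] 0.0026643851607066785
[ 0.5264 -0.2731  0.0167]
yaw 0.14039367900823274 0.06723564300032504
yaw2 0.14695469957406393
tube [ 0.5425 -0.1805  0.05  ]
[[ 0.9487  0.3163 -0.0004]
 [ 0.3163 -0.9487  0.0018]
 [ 0.0002 -0.0018 -1.    ]]
```

Call:
play_rows(
  moves=[
    {"x": 0.15, "y": -0.06, "z": 0, "wz": 0.01},
    {"x": 0.3, "y": -0.12, "wz": 0.02},
    {"x": 0.5, "y": -0.2, "wz": 0.03},
    {"x": 0.7, "y": -0.28, "wz": 0.04},
    {"x": 0.9, "y": -0.37, "wz": 0.05},
    {"x": 1, "y": -0.42, "wz": 0.056},
    {"x": 1, "y": -0.42, "wz": 0.056},
    {"x": 1, "y": -0.42, "wz": 0.056},
    {"x": 1, "y": -0.42, "wz": 0.056},
    {"x": 1, "y": -0.42, "wz": 0.056},
  ],
  fingers=0.6,
)

```text
schema error: expected keys x, y, z, wx, wy, wz
```

```bash
cat >> h.py <<'E'
def plan(s,pos,R):
    R0=Ro.from_euler('xyz',s['orientation'])
    return np.round(R0.inv().apply(np.array(pos)-s['eef_pos'])/.1,3),np.round((R0.inv()*R).as_rotvec()/np.pi,4)
def toolR(yaw,slope,droll=0): # tool x along yaw (tilted up by slope), z into face
    z=-np.array([-np.sin(slope)*np.cos(yaw),-np.sin(slope)*np.sin(yaw),np.cos(slope)])
    x=np.array([np.cos(slope)*np.cos(yaw),np.cos(slope)*np.sin(yaw),np.sin(slope)])
    return Ro.from_matrix(np.c_[x,np.cross(z,x),z])
E
python3 - <<'E'
from rig import *
from h import *
s=state();print(s['t'],s['eef_pos'],s['orientation'],s['width']);print(plan(s,[.5265,-.273,.12],toolR(.145,0)))
E
```

```text
0.15 [ 0.18966544 -0.56871472  0.24762328] [-3.14014458e+00 -1.83376460e-04  3.21785845e-01] 0.08528465802029823
(array([ 4.13 , -1.738,  1.28 ]), array([-0.0005, -0.    ,  0.0563]))
```

Call:
play_rows(
  moves=[
    {"x": 0.15, "y": -0.06, "z": 0, "wx": 0, "wy": 0, "wz": 0.01},
    {"x": 0.3, "y": -0.12, "z": 0, "wx": 0, "wy": 0, "wz": 0.02},
    {"x": 0.45, "y": -0.2, "z": 0, "wx": 0, "wy": 0, "wz": 0.03},
    {"x": 0.6, "y": -0.26, "z": 0, "wx": 0, "wy": 0, "wz": 0.04},
    {"x": 0.7, "y": -0.3, "z": 0, "wx": 0, "wy": 0, "wz": 0.05},
    {"x": 0.8, "y": -0.34, "z": 0, "wx": 0, "wy": 0, "wz": 0.056},
    {"x": 0.9, "y": -0.38, "z": 0, "wx": 0, "wy": 0, "wz": 0.056},
    {"x": 1, "y": -0.42, "z": 0, "wx": 0, "wy": 0, "wz": 0.056},
    {"x": 1, "y": -0.42, "z": 0, "wx": 0, "wy": 0, "wz": 0.056},
    {"x": 1, "y": -0.42, "z": 0, "wx": 0, "wy": 0, "wz": 0.056},
  ],
  fingers=0.6,
)

```text
t: 0.98
eef_pos: [0.2716, -0.4974, 0.2482]
orientation: [-3.141, 0.0, 0.147]
wrist_force: [0.6, -1.2, -0.1]
width: 0.0513
finger_force: 0.0
```

```bash
cat > p.py <<'E'
import sys
from rig import *
from h import *
np.set_printoptions(precision=4,suppress=True)
a=[float(v) for v in sys.argv[1:]]
s=state();print(s['t'],s['eef_pos'],s['orientation'],s['wrist_force'],s['ft_torque'],s['width']);print(plan(s,a[:3],toolR(a[3],a[4])))
E
python3 p.py .5265 -.273 .12 .145 0
```

```text
0.9833 [ 0.2716 -0.4974  0.2482] [-3.1414  0.0003  0.1474] [ 0.6387 -1.2218 -0.1179] [0.0266 0.0231 0.0129] 0.051302747482323274
(array([ 2.851, -1.845,  1.282]), array([-0.0001,  0.0001,  0.0008]))
```

Call:
play_rows(
  moves=[
    {"x": 0.1, "y": -0.06, "z": 0.0, "wx": 0, "wy": 0, "wz": 0},
    {"x": 0.2, "y": -0.13, "z": 0.05, "wx": 0, "wy": 0, "wz": 0},
    {"x": 0.3, "y": -0.2, "z": 0.1, "wx": 0, "wy": 0, "wz": 0},
    {"x": 0.4, "y": -0.26, "z": 0.1, "wx": 0, "wy": 0, "wz": 0},
    {"x": 0.5, "y": -0.32, "z": 0.15, "wx": 0, "wy": 0, "wz": 0},
    {"x": 0.6, "y": -0.38, "z": 0.15, "wx": 0, "wy": 0, "wz": 0},
    {"x": 0.7, "y": -0.44, "z": 0.2, "wx": 0, "wy": 0, "wz": 0},
    {"x": 0.8, "y": -0.5, "z": 0.2, "wx": 0, "wy": 0, "wz": 0},
    {"x": 0.9, "y": -0.57, "z": 0.25, "wx": 0, "wy": 0, "wz": 0},
    {"x": 1, "y": -0.64, "z": 0.25, "wx": 0, "wy": 0, "wz": 0},
  ],
)

```text
t: 1.82
eef_pos: [0.3617, -0.4186, 0.2224]
orientation: [-3.14, 0.0, 0.146]
wrist_force: [-0.1, 0.4, 0.2]
width: 0.0512
finger_force: 0.0
```

Call:
play_rows(
  moves=[
    {"x": 0.1, "y": -0.06, "z": 0.0, "wx": 0, "wy": 0, "wz": 0},
    {"x": 0.2, "y": -0.13, "z": 0.05, "wx": 0, "wy": 0, "wz": 0},
    {"x": 0.3, "y": -0.2, "z": 0.1, "wx": 0, "wy": 0, "wz": 0},
    {"x": 0.4, "y": -0.26, "z": 0.1, "wx": 0, "wy": 0, "wz": 0},
    {"x": 0.5, "y": -0.32, "z": 0.15, "wx": 0, "wy": 0, "wz": 0},
    {"x": 0.6, "y": -0.38, "z": 0.15, "wx": 0, "wy": 0, "wz": 0},
    {"x": 0.7, "y": -0.44, "z": 0.2, "wx": 0, "wy": 0, "wz": 0},
    {"x": 0.8, "y": -0.5, "z": 0.25, "wx": 0, "wy": 0, "wz": 0},
    {"x": 0.9, "y": -0.57, "z": 0.3, "wx": 0, "wy": 0, "wz": 0},
    {"x": 1, "y": -0.64, "z": 0.35, "wx": 0, "wy": 0, "wz": 0},
  ],
)

```text
t: 2.65
eef_pos: [0.4514, -0.3411, 0.1876]
orientation: [-3.141, 0.0, 0.146]
wrist_force: [0.5, -0.1, -1.3]
width: 0.0515
finger_force: 0.0
```

Call:
play_rows(
  moves=[
    {"x": 0.1, "y": -0.06, "z": 0.1, "wx": 0, "wy": 0, "wz": 0},
    {"x": 0.2, "y": -0.13, "z": 0.15, "wx": 0, "wy": 0, "wz": 0},
    {"x": 0.3, "y": -0.2, "z": 0.2, "wx": 0, "wy": 0, "wz": 0},
    {"x": 0.4, "y": -0.26, "z": 0.25, "wx": 0, "wy": 0, "wz": 0},
    {"x": 0.5, "y": -0.32, "z": 0.3, "wx": 0, "wy": 0, "wz": 0},
    {"x": 0.6, "y": -0.4, "z": 0.4, "wx": 0, "wy": 0, "wz": 0},
    {"x": 0.75, "y": -0.5, "z": 0.5, "wx": 0, "wy": 0, "wz": 0},
    {"x": 0.85, "y": -0.565, "z": 0.6, "wx": 0, "wy": 0, "wz": 0},
    {"x": 0.85, "y": -0.565, "z": 0.68, "wx": 0, "wy": 0, "wz": 0},
    {"x": 0.85, "y": -0.565, "z": 0.68, "wx": 0, "wy": 0, "wz": 0},
  ],
)

```text
t: 3.48
eef_pos: [0.5257, -0.2725, 0.1181]
orientation: [-3.139, 0.003, 0.148]
wrist_force: [-0.6, 1.0, -0.9]
width: 0.0516
finger_force: 0.0
```

```bash
python3 p.py .5265 -.273 .025 .145 0
python3 - <<'E'
from rig import *
from h import *
np.set_printoptions(precision=4,suppress=True)
s=state();c=wristcam(camera('wrist'),s);pickle.dump((s,c),open('w1.pkl','wb'))
im=c['frame'].astype(int);cv2.imwrite('pics/w1.png',c['frame'][:,:,::-1])
m=(im[:,:,1]-im[:,:,0]>8).astype(np.uint8)
for k in cv2.findContours(m,0,2)[0]:
    if cv2.contourArea(k)>300:
        r=cv2.minAreaRect(k);print(cv2.contourArea(k),r,onz(c,r[0],.02));print(np.array([onz(c,p,.02) for p in cv2.boxPoints(r)]))
E
```

```text
3.4833 [ 0.5257 -0.2725  0.1181] [-3.1394  0.0028  0.1476] [-0.6317  1.0419 -0.9184] [-0.0252  0.0166 -0.0346] 0.05162421898412424
(array([0.01 , 0.008, 0.931]), array([-0.0007,  0.0009,  0.0008]))
4239.5 ((320.5, 237.5), (97.0, 47.0), 90.0) [ 0.5322 -0.2739  0.02  ]
[[ 0.5632 -0.2537  0.02  ]
 [ 0.5677 -0.2841  0.02  ]
 [ 0.4979 -0.2962  0.02  ]
 [ 0.4929 -0.2627  0.02  ]]
2546.0 ((180.7000274658203, 208.40000915527344), (46.95742416381836, 68.87089538574219), 63.43495178222656) [ 0.5388 -0.1786  0.02  ]
[[ 0.5387 -0.1514  0.02  ]
 [ 0.5651 -0.1911  0.02  ]
 [ 0.539  -0.2061  0.02  ]
 [ 0.5106 -0.1652  0.02  ]]
```

View pics/w1.png

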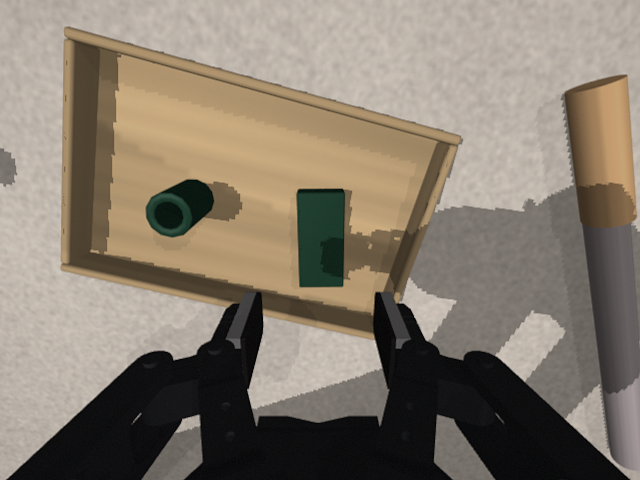

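The wrist picture shows the tablet upright at (297–345, 190–286), squarely between the pads (x ≈ 250 and 385). The tube is well clear at (180,208). Next I'll descend and grip.

Call:
play_rows(
  moves=[
    {"x": 0.02, "y": 0.01, "z": 0.15, "wx": 0, "wy": 0, "wz": 0},
    {"x": 0.02, "y": 0.01, "z": 0.3, "wx": 0, "wy": 0, "wz": 0},
    {"x": 0.02, "y": 0.01, "z": 0.45, "wx": 0, "wy": 0, "wz": 0},
    {"x": 0.02, "y": 0.01, "z": 0.6, "wx": 0, "wy": 0, "wz": 0},
    {"x": 0.02, "y": 0.01, "z": 0.72, "wx": 0, "wy": 0, "wz": 0},
    {"x": 0.02, "y": 0.01, "z": 0.82, "wx": 0, "wy": 0, "wz": 0},
    {"x": 0.02, "y": 0.01, "z": 0.9, "wx": 0, "wy": 0, "wz": 0},
    {"x": 0.02, "y": 0.01, "z": 0.94, "wx": 0, "wy": 0, "wz": 0},
    {"x": 0.02, "y": 0.01, "z": 0.94, "wx": 0, "wy": 0, "wz": 0},
    {"x": 0.02, "y": 0.01, "z": 0.94, "wx": 0, "wy": 0, "wz": 0},
  ],
)

```text
t: 4.37
eef_pos: [0.5287, -0.2746, 0.0265]
orientation: [3.142, -0.0, 0.146]
wrist_force: [0.1, -0.6, -0.7]
width: 0.0515
finger_force: 0.0
```

Call:
play_rows(
  moves=[
    {"x": 0, "y": 0, "z": 0, "wx": 0, "wy": 0, "wz": 0},
    {"x": 0, "y": 0, "z": 0, "wx": 0, "wy": 0, "wz": 0},
    {"x": 0, "y": 0, "z": 0, "wx": 0, "wy": 0, "wz": 0},
    {"x": 0, "y": 0, "z": 0, "wx": 0, "wy": 0, "wz": 0},
    {"x": 0, "y": 0, "z": 0, "wx": 0, "wy": 0, "wz": 0},
    {"x": 0, "y": 0, "z": 0, "wx": 0, "wy": 0, "wz": 0},
    {"x": 0, "y": 0, "z": 0, "wx": 0, "wy": 0, "wz": 0},
    {"x": 0, "y": 0, "z": 0, "wx": 0, "wy": 0, "wz": 0},
    {"x": 0, "y": 0, "z": 0, "wx": 0, "wy": 0, "wz": 0},
    {"x": 0, "y": 0, "z": 0, "wx": 0, "wy": 0, "wz": 0},
  ],
  fingers=0.3,
)

```text
t: 5.2
eef_pos: [0.5293, -0.2748, 0.0273]
orientation: [3.14, -0.001, 0.146]
wrist_force: [-0.8, -0.1, 6.1]
width: 0.0298
finger_force: 60.0
```

Call:
play_rows(
  moves=[
    {"x": 0, "y": 0, "z": -0.05, "wx": 0, "wy": 0, "wz": 0},
    {"x": 0, "y": 0, "z": -0.15, "wx": 0, "wy": 0, "wz": 0},
    {"x": 0, "y": 0, "z": -0.3, "wx": 0, "wy": 0, "wz": 0},
    {"x": 0, "y": 0, "z": -0.45, "wx": 0, "wy": 0, "wz": 0},
    {"x": 0, "y": 0, "z": -0.6, "wx": 0, "wy": 0, "wz": 0},
    {"x": 0, "y": 0, "z": -0.7, "wx": 0, "wy": 0, "wz": 0},
    {"x": 0, "y": 0, "z": -0.8, "wx": 0, "wy": 0, "wz": 0},
    {"x": 0, "y": 0, "z": -0.9, "wx": 0, "wy": 0, "wz": 0},
    {"x": 0, "y": 0, "z": -1, "wx": 0, "wy": 0, "wz": 0},
    {"x": 0, "y": 0, "z": -1, "wx": 0, "wy": 0, "wz": 0},
  ],
)

```text
t: 6.03
eef_pos: [0.5296, -0.2751, 0.1284]
orientation: [3.14, -0.002, 0.146]
wrist_force: [0.4, 0.6, -0.2]
width: 0.0303
finger_force: 59.4
```

```bash
python3 p.py .527 .1 .25 -.055 0
python3 - <<'E'
from rig import *
from h import *
np.set_printoptions(precision=4,suppress=True)
s=state();c=wristcam(camera('wrist'),s);pickle.dump((s,c),open('w2.pkl','wb'))
cv2.imwrite('pics/w2.png',c['frame'][:,:,::-1])
E
```

```text
6.0333 [ 0.5296 -0.2751  0.1284] [ 3.1397 -0.0022  0.1459] [ 0.3739  0.5585 -0.2164] [-0.0161 -0.0104 -0.0099] 0.03030120019060332
(array([ 0.522, -3.712, -1.222]), array([ 0.0005, -0.0008,  0.064 ]))
```

View pics/w2.png

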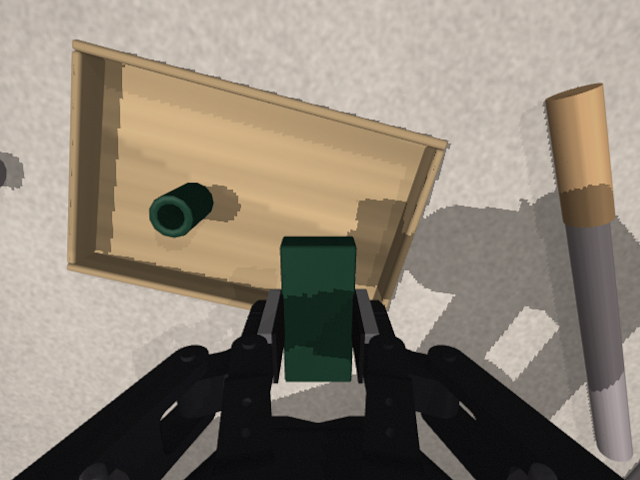

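The tablet is held straight, its top face at rows 247–381 and columns 281–355, between pads at rows 290–380. I'll carry it on towards the pin.

Call:
play_rows(
  moves=[
    {"x": 0, "y": -0.1, "z": -0.1, "wx": 0, "wy": 0, "wz": 0},
    {"x": 0, "y": -0.2, "z": -0.2, "wx": 0, "wy": 0, "wz": 0},
    {"x": 0, "y": -0.3, "z": -0.3, "wx": 0, "wy": 0, "wz": 0},
    {"x": 0, "y": -0.4, "z": -0.4, "wx": 0, "wy": 0, "wz": 0.01},
    {"x": 0, "y": -0.5, "z": -0.5, "wx": 0, "wy": 0, "wz": 0.02},
    {"x": 0, "y": -0.6, "z": -0.6, "wx": 0, "wy": 0, "wz": 0.03},
    {"x": 0, "y": -0.7, "z": -0.7, "wx": 0, "wy": 0, "wz": 0.04},
    {"x": 0, "y": -0.8, "z": -0.8, "wx": 0, "wy": 0, "wz": 0.05},
    {"x": 0, "y": -0.9, "z": -0.9, "wx": 0, "wy": 0, "wz": 0.06},
    {"x": 0, "y": -1, "z": -1, "wx": 0, "wy": 0, "wz": 0.064},
  ],
)

```text
t: 6.92
eef_pos: [0.5135, -0.1737, 0.2274]
orientation: [-3.141, 0.0, -0.056]
wrist_force: [0.2, -0.0, -0.3]
width: 0.0299
finger_force: 59.4
```

Call:
play_rows(
  moves=[
    {"x": 0, "y": -0.1, "z": -0.02, "wx": 0, "wy": 0, "wz": 0},
    {"x": 0, "y": -0.2, "z": -0.04, "wx": 0, "wy": 0, "wz": 0},
    {"x": 0, "y": -0.3, "z": -0.06, "wx": 0, "wy": 0, "wz": 0},
    {"x": 0, "y": -0.4, "z": -0.08, "wx": 0, "wy": 0, "wz": 0},
    {"x": 0, "y": -0.5, "z": -0.1, "wx": 0, "wy": 0, "wz": 0},
    {"x": 0, "y": -0.6, "z": -0.12, "wx": 0, "wy": 0, "wz": 0},
    {"x": 0, "y": -0.7, "z": -0.14, "wx": 0, "wy": 0, "wz": 0},
    {"x": 0, "y": -0.8, "z": -0.16, "wx": 0, "wy": 0, "wz": 0},
    {"x": 0, "y": -0.9, "z": -0.18, "wx": 0, "wy": 0, "wz": 0},
    {"x": 0, "y": -1, "z": -0.2, "wx": 0, "wy": 0, "wz": 0},
  ],
)

```text
t: 7.75
eef_pos: [0.5196, -0.0747, 0.2464]
orientation: [-3.141, 0.0, -0.055]
wrist_force: [0.6, 0.5, -0.3]
width: 0.0302
finger_force: 59.4
```

Call:
play_rows(
  moves=[
    {"x": 0, "y": -0.1, "z": 0, "wx": 0, "wy": 0, "wz": 0},
    {"x": 0, "y": -0.2, "z": 0, "wx": 0, "wy": 0, "wz": 0},
    {"x": 0, "y": -0.3, "z": 0, "wx": 0, "wy": 0, "wz": 0},
    {"x": 0, "y": -0.4, "z": 0, "wx": 0, "wy": 0, "wz": 0},
    {"x": 0, "y": -0.5, "z": 0, "wx": 0, "wy": 0, "wz": 0},
    {"x": 0, "y": -0.6, "z": 0, "wx": 0, "wy": 0, "wz": 0},
    {"x": 0, "y": -0.7, "z": 0, "wx": 0, "wy": 0, "wz": 0},
    {"x": 0, "y": -0.8, "z": 0, "wx": 0, "wy": 0, "wz": 0},
    {"x": 0, "y": -0.9, "z": 0, "wx": 0, "wy": 0, "wz": 0},
    {"x": 0, "y": -1, "z": 0, "wx": 0, "wy": 0, "wz": 0},
  ],
)

```text
t: 8.58
eef_pos: [0.5252, 0.0252, 0.2463]
orientation: [-3.141, -0.0, -0.055]
wrist_force: [-1.0, -1.1, -0.4]
width: 0.0302
finger_force: 59.4
```

```bash
python3 p.py .54 .1 .25 -.055 0
python3 - <<'E'
from rig import *
from h import *
np.set_printoptions(precision=4,suppress=True)
s=state();c0=camera('wrist');c=wristcam(c0,s);pickle.dump((s,c),open('w3.pkl','wb'))
cv2.imwrite('pics/w3.png',c['frame'][:,:,::-1])
T=c0['T_tool_cam']
for p,z in [((281,247),.007),((355,247),.007),((285,381),.007),((351,381),.007),((283,237),.021),((353,237),.021)]:
    v=T[:3,:3]@np.linalg.inv(c0['camera_matrix'])@[*p,1];o=T[:3,3];print(p,o+v*(z-o[2])/v[2])
E
```

```text
8.5833 [0.5252 0.0252 0.2463] [-3.1414 -0.     -0.0552] [-0.9868 -1.0807 -0.383 ] [-0.0221 -0.0078 -0.052 ] 0.03021637163504635
(array([ 0.107, -0.755, -0.037]), array([-0.0001, -0.    , -0.0001]))
(281, 247) [ 0.0346 -0.0147  0.007 ]
(355, 247) [0.0345 0.0157 0.007 ]
(285, 381) [-0.0335 -0.0152  0.007 ]
(351, 381) [-0.0335  0.0162  0.007 ]
(283, 237) [ 0.034  -0.0152  0.021 ]
(353, 237) [0.034  0.0163 0.021 ]
```

View pics/w3.png

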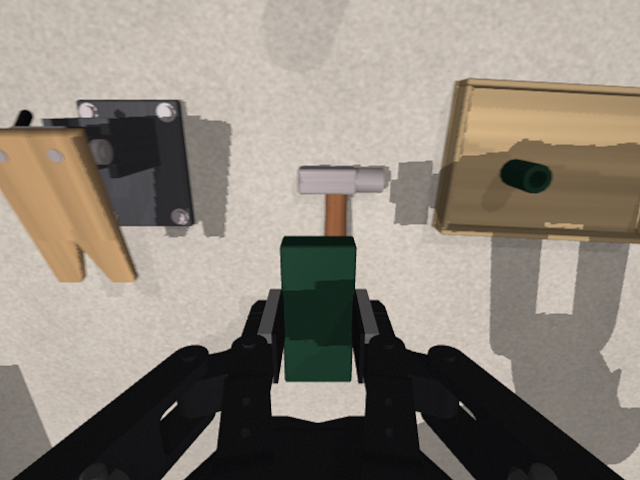

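The pin is at the left: prong tips near (63–84,281) and (110–135,281), apex near (74,241), screws at (2,157) and (55,156). Tablet centre is within 1 mm of the tool centre. I'll go nearer for a second view.

Call:
play_rows(
  moves=[
    {"x": 0, "y": -0.1, "z": 0, "wx": 0, "wy": 0, "wz": 0},
    {"x": 0, "y": -0.2, "z": -0.05, "wx": 0, "wy": 0, "wz": 0},
    {"x": 0, "y": -0.3, "z": -0.1, "wx": 0, "wy": 0, "wz": 0},
    {"x": 0, "y": -0.4, "z": -0.1, "wx": 0, "wy": 0, "wz": 0},
    {"x": 0, "y": -0.5, "z": -0.15, "wx": 0, "wy": 0, "wz": 0},
    {"x": 0, "y": -0.6, "z": -0.2, "wx": 0, "wy": 0, "wz": 0},
    {"x": 0, "y": -0.7, "z": -0.2, "wx": 0, "wy": 0, "wz": 0},
    {"x": 0, "y": -0.8, "z": -0.2, "wx": 0, "wy": 0, "wz": 0},
    {"x": 0, "y": -0.8, "z": -0.2, "wx": 0, "wy": 0, "wz": 0},
    {"x": 0, "y": -0.8, "z": -0.2, "wx": 0, "wy": 0, "wz": 0},
  ],
)

```text
t: 9.47
eef_pos: [0.5294, 0.1046, 0.2661]
orientation: [3.141, 0.0, -0.054]
wrist_force: [-0.1, -0.1, -1.1]
width: 0.0302
finger_force: 59.4
```

Run:
```python
from rig import *
from h import *
s=state();c0=camera('wrist');c=wristcam(c0,s);pickle.dump((s,c),open('w4.pkl','wb'))
a=pickle.load(open('w3.pkl','rb'))[1]['frame'][115:295,0:160,::-1];b=c['frame'][80:300,60:300,::-1]
print(s['eef_pos'])
a=cv2.resize(a,(320,360),interpolation=cv2.INTER_CUBIC);b=cv2.resize(b,(480,440),interpolation=cv2.INTER_CUBIC)
o=np.zeros((440,800,3),np.uint8);o[:360,:320]=a;o[:,320:]=b;cv2.imwrite('pics/w34.png',o)
```

```text
[0.52935282 0.10461092 0.26609321]
```

View pics/w34.png

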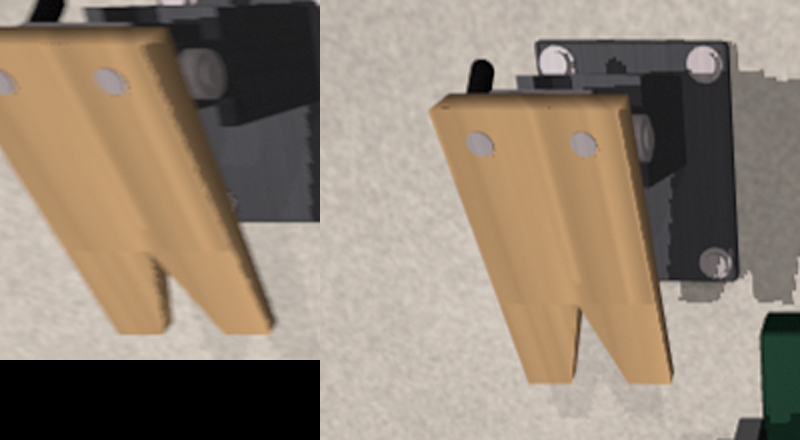

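Both close-ups show the apex clearly, at (157,256) in the left crop and (579,305) in the right, along with the prong corners and two screws. Next is a four-view triangulation.

Run:
```python
from h import *
np.set_printoptions(precision=4,suppress=True)
d=pickle.load(open('d0.pkl','rb'));S,T=d['scene'],d['top'];A=pickle.load(open('w3.pkl','rb'))[1];B=pickle.load(open('w4.pkl','rb'))[1]
f=lambda p,s,o:((p[0]+.5)/s-.5+o[0],(p[1]+.5)/s-.5+o[1])
P={'apex':((234,119),(533,205),(157,256),(579,305)),'oR':((218,26),(609,282),(267,332),(669,382)),'iR':((254,51),(572,287),(224,333),(630,382)),'oL':((355,124),(477,295),(118,332),(529,382)),
'sR':((97,160),(547,52),(111,81),(583,144)),'sL':((183,222),(471,62),(4,82),(480,145))}
R={}
for k,(a,b,c,e) in P.items():
    rs=[ray(S,f(a,4,(420,255))),ray(T,f((b[0]-400,b[1]),3,(130,250))),ray(A,f(c,2,(0,115))),ray(B,f((e[0]-320,e[1]),2,(60,80)))]
    X=tri(rs)[0];R[k]=X;print(k,X,'res',np.array([np.linalg.norm(np.cross(X-o,v)) for o,v in rs]),'no-scene',tri(rs[1:])[0])
Q=np.array(list(R.values()));c=Q.mean(0);n=np.linalg.svd(Q-c)[2][2];n*=np.sign(n[2])
print('normal',n,'slope',np.arctan2(-n[0],n[2]),'res',(Q-c)@n,'face z at apex',c[2]-(n[:2]@(R['apex']-c)[:2])/n[2])
m=(R['oR']+R['oL'])/2
for a in(R['apex']-m,(R['sR']+R['sL'])/2-m):print('axis',a,np.linalg.norm(a),'yaw',np.arctan2(a[1],a[0]))
w=R['oL']-R['oR'];print(np.linalg.norm(w),'yaw',np.arctan2(-w[0],w[1]));w=R['sL']-R['sR'];print(np.linalg.norm(w),'yaw',np.arctan2(-w[0],w[1]))
ax=(R['sR']+R['sL'])/2-m;ax/=np.linalg.norm(ax);print('notch from nose+45',m+ax*.045)
w=R['oL']-R['oR'];
```

```text
apex [0.5276 0.2114 0.1192] res [0.0019 0.0015 0.0002 0.0013] no-scene [0.5282 0.2105 0.1197]
oR [0.4864 0.1821 0.1088] res [0.0025 0.0018 0.0016 0.0011] no-scene [0.487  0.1817 0.1082]
iR [0.4875 0.1995 0.1094] res [0.0018 0.0017 0.0016 0.0012] no-scene [0.4878 0.1994 0.1086]
oL [0.4906 0.245  0.1086] res [0.0016 0.0013 0.001  0.0006] no-scene [0.4912 0.244  0.1096]
sR [0.5953 0.1891 0.1461] res [0.0018 0.0007 0.0008 0.0009] no-scene [0.5957 0.1887 0.1459]
sL [0.5967 0.225  0.1452] res [0.002  0.0004 0.0011 0.0008] no-scene [0.5972 0.2253 0.1436]
normal [-0.3224  0.0328  0.946 ] slope 0.3284999257430986 res [-0.0025  0.0001  0.0009  0.0006  0.0005  0.0004] face z at apex 0.12176520127169846
axis [ 0.0391 -0.0022  0.0104] 0.04057346294613547 yaw -0.056529565004705566
axis [ 0.1075 -0.0065  0.0369] 0.11382080559695305 yaw -0.060430682032170155
0.06302479414919333 yaw -0.06566130632013996
0.035928665600391096 yaw -0.039579481605539105
notch from nose+45 [0.531  0.211  0.1233]
```

Run:
```python
from rig import *
from h import *
np.set_printoptions(precision=4,suppress=True)
R=toolR(-.058,.33);n=-R.as_matrix()[:,2];print(n)
s=state();s['eef_pos']=np.array([.5294,.1048,.2661]);print(s['eef_pos'])
for h in(.061,.036,.021):print(np.array([.5295,.211,.1222])+n*h,*plan(s,np.array([.5295,.211,.1222])+n*h,R))
```

```text
[-0.3235  0.0188  0.946 ]
[0.5294 0.1048 0.2661]
[0.5098 0.2121 0.1799] [-0.254 -1.061  0.862] [-0.0001  0.1052  0.0011]
[0.5179 0.2117 0.1563] [-0.173 -1.061  1.098] [-0.0001  0.1052  0.0011]
[0.5227 0.2114 0.1421] [-0.124 -1.061  1.24 ] [-0.0001  0.1052  0.0011]
```

Call:
play_rows(
  moves=[
    {"x": 0, "y": -0.15, "z": 0, "wx": 0, "wy": 0, "wz": 0},
    {"x": -0.05, "y": -0.3, "z": 0.05, "wx": 0, "wy": 0.01, "wz": 0},
    {"x": -0.1, "y": -0.45, "z": 0.1, "wx": 0, "wy": 0.025, "wz": 0},
    {"x": -0.15, "y": -0.6, "z": 0.2, "wx": 0, "wy": 0.04, "wz": 0},
    {"x": -0.2, "y": -0.75, "z": 0.3, "wx": 0, "wy": 0.06, "wz": 0},
    {"x": -0.25, "y": -0.9, "z": 0.4, "wx": 0, "wy": 0.08, "wz": 0},
    {"x": -0.25, "y": -1, "z": 0.5, "wx": 0, "wy": 0.095, "wz": 0},
    {"x": -0.25, "y": -1, "z": 0.6, "wx": 0, "wy": 0.105, "wz": 0.001},
    {"x": -0.25, "y": -1, "z": 0.6, "wx": 0, "wy": 0.105, "wz": 0.001},
    {"x": -0.25, "y": -1, "z": 0.6, "wx": 0, "wy": 0.105, "wz": 0.001},
  ],
)

```text
t: 10.35
eef_pos: [0.5091, 0.2048, 0.2057]
orientation: [3.141, -0.327, -0.058]
wrist_force: [-0.8, -0.2, -0.7]
width: 0.0303
finger_force: 59.5
```

```bash
python3 p.py .5179 .2117 .1563 -.058 .33
python3 - <<'E'
from rig import *
from h import *
a=camera('wrist');cv2.imwrite('pics/w5.png',a['frame'][:,:,::-1])
E
```

```text
10.35 [0.5091 0.2048 0.2057] [ 3.1409 -0.3272 -0.0576] [-0.7934 -0.1619 -0.6634] [ 0.0108  0.1744 -0.017 ] 0.03029995385873532
(array([-0.079, -0.074,  0.495]), array([0.0002, 0.0009, 0.0001]))
```

View pics/w5.png

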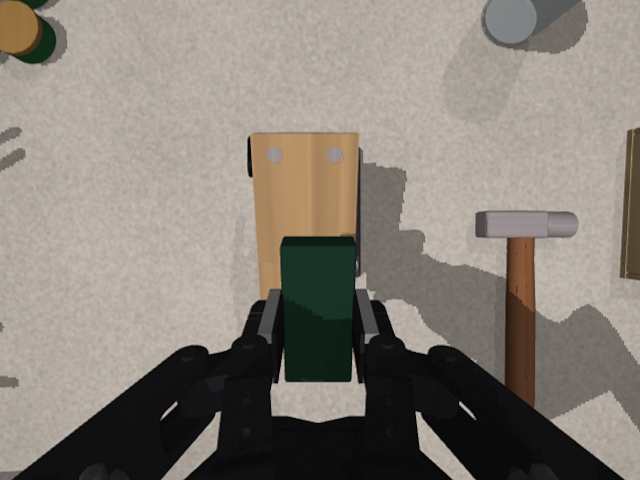

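The view shows the pin at columns 251–359, parallel to the tablet. It lies a few mm to the left, as the plan expects. Next I'll approach to about 15 mm.

Call:
play_rows(
  moves=[
    {"x": -0.02, "y": -0.02, "z": 0.05, "wx": 0, "wy": 0, "wz": 0},
    {"x": -0.04, "y": -0.04, "z": 0.12, "wx": 0, "wy": 0, "wz": 0},
    {"x": -0.06, "y": -0.06, "z": 0.2, "wx": 0, "wy": 0, "wz": 0},
    {"x": -0.08, "y": -0.07, "z": 0.28, "wx": 0, "wy": 0, "wz": 0},
    {"x": -0.08, "y": -0.07, "z": 0.36, "wx": 0, "wy": 0, "wz": 0},
    {"x": -0.08, "y": -0.07, "z": 0.44, "wx": 0, "wy": 0, "wz": 0},
    {"x": -0.08, "y": -0.07, "z": 0.49, "wx": 0, "wy": 0, "wz": 0},
    {"x": -0.08, "y": -0.07, "z": 0.49, "wx": 0, "wy": 0, "wz": 0},
    {"x": -0.08, "y": -0.07, "z": 0.49, "wx": 0, "wy": 0, "wz": 0},
    {"x": -0.08, "y": -0.07, "z": 0.49, "wx": 0, "wy": 0, "wz": 0},
  ],
)

```text
t: 11.23
eef_pos: [0.5189, 0.2118, 0.1575]
orientation: [-3.141, -0.33, -0.059]
wrist_force: [0.3, 0.8, -0.0]
width: 0.0301
finger_force: 59.5
```

```bash
python3 p.py .5227 .2114 .1421 -.058 .33
python3 - <<'E'
from rig import *
from h import *
a=camera('wrist')['frame'][100:340,200:440,::-1];b=camera('scene')['frame'][215:335,400:560,::-1]
a=cv2.resize(a,(480,480));b=cv2.resize(b,(320,240),interpolation=cv2.INTER_CUBIC)
c=camera('top')['frame'][240:360,110:270,::-1];c=cv2.resize(c,(320,240),interpolation=cv2.INTER_CUBIC)
cv2.imwrite('pics/w6.png',np.hstack([a,np.vstack([b,c])]))
E
```

```text
11.2333 [0.5189 0.2118 0.1575] [-3.1409 -0.33   -0.0585] [ 0.2849  0.7927 -0.0338] [-0.0116  0.1628 -0.0263] 0.030084599630559025
(array([-0.014,  0.002,  0.158]), array([-0.0002,  0.    , -0.0002]))
```

View pics/w6.png

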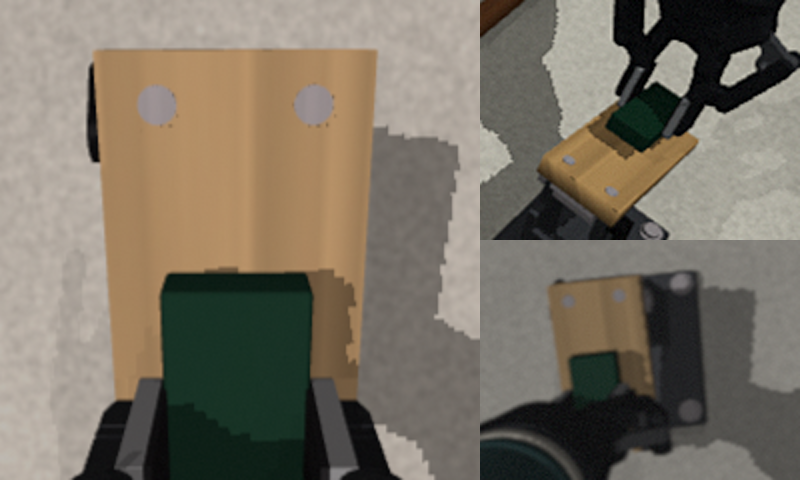

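The tablet hovers square over the pin, its middle (crop x ≈ 236) on the screws' mid-line (235). The back edge is at crop row 48. I'll check the lengthwise place from that edge while descending.

Call:
play_rows(
  moves=[
    {"x": 0, "y": 0, "z": 0.02, "wx": 0, "wy": 0, "wz": 0},
    {"x": 0, "y": 0, "z": 0.04, "wx": 0, "wy": 0, "wz": 0},
    {"x": 0, "y": 0, "z": 0.06, "wx": 0, "wy": 0, "wz": 0},
    {"x": 0, "y": 0, "z": 0.08, "wx": 0, "wy": 0, "wz": 0},
    {"x": 0, "y": 0, "z": 0.09, "wx": 0, "wy": 0, "wz": 0},
    {"x": 0, "y": 0, "z": 0.1, "wx": 0, "wy": 0, "wz": 0},
    {"x": 0, "y": 0, "z": 0.11, "wx": 0, "wy": 0, "wz": 0},
    {"x": 0, "y": 0, "z": 0.12, "wx": 0, "wy": 0, "wz": 0},
    {"x": 0, "y": 0, "z": 0.12, "wx": 0, "wy": 0, "wz": 0},
    {"x": 0, "y": 0, "z": 0.12, "wx": 0, "wy": 0, "wz": 0},
  ],
)

```text
t: 12.22
eef_pos: [0.5226, 0.2116, 0.146]
orientation: [-3.141, -0.33, -0.059]
wrist_force: [0.8, 0.3, -0.0]
width: 0.0301
finger_force: 59.5
```

```bash
python3 p.py .5227 .2114 .1421 -.058 .33
python3 - <<'E'
from rig import *
from h import *
c0=camera('wrist');T=c0['T_tool_cam']
for p in [(317.5,124),(278.3,152),(356.8,152)]:
  for z in (.0345,.0365):
    v=T[:3,:3]@np.linalg.inv(c0['camera_matrix'])@[*p,1];o=T[:3,3];print(p,o+v*(z-o[2])/v[2])
E
```

```text
12.2167 [0.5226 0.2116 0.146 ] [-3.141  -0.3297 -0.0585] [ 0.7561  0.3242 -0.0049] [-0.0062  0.1861 -0.0186] 0.03007122154021251
(array([-0.012,  0.002,  0.037]), array([-0.0001,  0.0001, -0.0002]))
(317.5, 124) [0.08189052 0.00037647 0.0345    ]
(317.5, 124) [0.08184863 0.00037607 0.0365    ]
(278.3, 152) [ 0.06987239 -0.01731251  0.0345    ]
(278.3, 152) [ 0.06967976 -0.01753479  0.0365    ]
(356.8, 152) [0.0698551  0.01809619 0.0345    ]
(356.8, 152) [0.06966225 0.01831806 0.0365    ]
```

Call:
play_rows(
  moves=[
    {"x": 0, "y": 0, "z": 0.005, "wx": 0, "wy": 0, "wz": 0},
    {"x": 0, "y": 0, "z": 0.01, "wx": 0, "wy": 0, "wz": 0},
    {"x": 0, "y": 0, "z": 0.015, "wx": 0, "wy": 0, "wz": 0},
    {"x": 0, "y": 0, "z": 0.02, "wx": 0, "wy": 0, "wz": 0},
    {"x": 0, "y": 0, "z": 0.025, "wx": 0, "wy": 0, "wz": 0},
    {"x": 0, "y": 0, "z": 0.03, "wx": 0, "wy": 0, "wz": 0},
    {"x": 0, "y": 0, "z": 0.03, "wx": 0, "wy": 0, "wz": 0},
    {"x": 0, "y": 0, "z": 0.03, "wx": 0, "wy": 0, "wz": 0},
    {"x": 0, "y": 0, "z": 0.03, "wx": 0, "wy": 0, "wz": 0},
    {"x": 0, "y": 0, "z": 0.03, "wx": 0, "wy": 0, "wz": 0},
  ],
)

```text
t: 13.1
eef_pos: [0.5236, 0.2116, 0.1433]
orientation: [-3.141, -0.33, -0.058]
wrist_force: [-0.1, -0.0, 1.1]
width: 0.0302
finger_force: 59.7
```

```bash
python3 p.py .5227 .2114 .1421 -.058 .33
```

```text
13.1 [0.5236 0.2116 0.1433] [-3.1409 -0.3299 -0.0584] [-0.0593 -0.0284  1.1059] [-0.0309  0.1888  0.0104] 0.030207428974248482
(array([-0.012,  0.002,  0.008]), array([-0.0002,  0.    , -0.0001]))
```

Possibly just touching. I'll go on in 0.5 mm steps up to 1.5 mm.

Call:
play_rows(
  moves=[
    {"x": 0, "y": 0, "z": 0.003, "wx": 0, "wy": 0, "wz": 0},
    {"x": 0, "y": 0, "z": 0.006, "wx": 0, "wy": 0, "wz": 0},
    {"x": 0, "y": 0, "z": 0.009, "wx": 0, "wy": 0, "wz": 0},
    {"x": 0, "y": 0, "z": 0.012, "wx": 0, "wy": 0, "wz": 0},
    {"x": 0, "y": 0, "z": 0.015, "wx": 0, "wy": 0, "wz": 0},
    {"x": 0, "y": 0, "z": 0.015, "wx": 0, "wy": 0, "wz": 0},
    {"x": 0, "y": 0, "z": 0.015, "wx": 0, "wy": 0, "wz": 0},
    {"x": 0, "y": 0, "z": 0.015, "wx": 0, "wy": 0, "wz": 0},
    {"x": 0, "y": 0, "z": 0.015, "wx": 0, "wy": 0, "wz": 0},
    {"x": 0, "y": 0, "z": 0.015, "wx": 0, "wy": 0, "wz": 0},
  ],
)

```text
t: 13.93
eef_pos: [0.5238, 0.2116, 0.1431]
orientation: [-3.141, -0.331, -0.058]
wrist_force: [-8.6, -1.9, 16.9]
width: 0.0306
finger_force: 61.7
```

```bash
python3 p.py .5227 .2114 .1421 -.058 .33
```

```text
13.9333 [0.5238 0.2116 0.1431] [-3.1408 -0.3306 -0.0585] [-8.6254 -1.8743 16.9206] [-0.2184  0.791  -0.0967] 0.030584999426795913
(array([-0.013,  0.002,  0.006]), array([-0.0002, -0.0002, -0.0001]))
```

Call:
play_rows(
  moves=[
    {"x": -0.001, "y": 0.001, "z": -0.002, "wx": 0, "wy": 0, "wz": 0},
    {"x": -0.002, "y": 0.002, "z": -0.005, "wx": 0, "wy": 0, "wz": 0},
    {"x": -0.002, "y": 0.002, "z": -0.005, "wx": 0, "wy": 0, "wz": 0},
    {"x": -0.002, "y": 0.002, "z": -0.005, "wx": 0, "wy": 0, "wz": 0},
    {"x": -0.002, "y": 0.002, "z": -0.005, "wx": 0, "wy": 0, "wz": 0},
    {"x": -0.002, "y": 0.002, "z": -0.005, "wx": 0, "wy": 0, "wz": 0},
    {"x": -0.002, "y": 0.002, "z": -0.005, "wx": 0, "wy": 0, "wz": 0},
    {"x": -0.002, "y": 0.002, "z": -0.005, "wx": 0, "wy": 0, "wz": 0},
    {"x": -0.002, "y": 0.002, "z": -0.005, "wx": 0, "wy": 0, "wz": 0},
    {"x": -0.002, "y": 0.002, "z": -0.005, "wx": 0, "wy": 0, "wz": 0},
  ],
)

```text
t: 14.77
eef_pos: [0.5237, 0.2116, 0.1431]
orientation: [-3.14, -0.331, -0.059]
wrist_force: [-5.3, 0.7, 11.2]
width: 0.0301
finger_force: 60.9
```

```bash
cat > q.py <<'E'
from rig import *
from h import *
np.set_printoptions(precision=4,suppress=True)
s=state();Ri=Ro.from_euler('xyz',s['orientation']).inv()
F=Ri.apply(s['wrist_force']);M=Ri.apply(s['ft_torque']-np.array([-.01,.175,-.02]))
print(s['t'],s['eef_pos'],s['orientation'],'Ftool',F,'Mtool',M,'a(L=.16,.2,.24)',[round(float((-(M[1]-L*F[0])/F[2])*1e3),1) for L in(.16,.2,.24)],'b',[round(float(((M[0]+L*F[1])/F[2])*1e3),1) for L in(.16,.2,.24)])
E
python3 q.py
```

```text
14.7667 [0.5237 0.2116 0.1431] [-3.1405 -0.3308 -0.0586] Ftool [ -1.368   -0.3783 -12.298 ] Mtool [-0.1115 -0.3606 -0.0282] a(L=.16,.2,.24) [-11.5, -7.1, -2.6] b [14.0, 15.2, 16.5]
```

Call:
play_rows(
  moves=[
    {"x": 0, "y": 0, "z": 0, "wx": -0.001, "wy": -0.0005, "wz": 0},
    {"x": 0, "y": 0, "z": 0, "wx": -0.001, "wy": -0.0005, "wz": 0},
    {"x": 0, "y": 0, "z": 0, "wx": -0.001, "wy": -0.0005, "wz": 0},
    {"x": 0, "y": 0, "z": 0, "wx": -0.001, "wy": -0.0005, "wz": 0},
    {"x": 0, "y": 0, "z": 0, "wx": -0.001, "wy": -0.0005, "wz": 0},
    {"x": 0, "y": 0, "z": 0, "wx": -0.001, "wy": -0.0005, "wz": 0},
    {"x": 0, "y": 0, "z": 0, "wx": -0.001, "wy": -0.0005, "wz": 0},
    {"x": 0, "y": 0, "z": 0, "wx": -0.001, "wy": -0.0005, "wz": 0},
    {"x": 0, "y": 0, "z": 0, "wx": -0.001, "wy": -0.0005, "wz": 0},
    {"x": 0, "y": 0, "z": 0, "wx": -0.001, "wy": -0.0005, "wz": 0},
  ],
)

```text
t: 15.6
eef_pos: [0.5237, 0.2116, 0.1431]
orientation: [3.14, -0.329, -0.059]
wrist_force: [-6.1, 0.3, 11.4]
width: 0.03
finger_force: 60.9
```

```bash
python3 q.py;python3 -c "
from rig import *
camera('top')";python3 q.py
```

```text
15.6 [0.5237 0.2116 0.1431] [ 3.1397 -0.3292 -0.0586] Ftool [ -2.1163   0.0575 -12.7277] Mtool [ 0.1541 -0.3521 -0.0469] a(L=.16,.2,.24) [-1.1, 5.6, 12.2] b [-12.8, -13.0, -13.2]
15.65 [0.5237 0.2116 0.1431] [ 3.1397 -0.3292 -0.0587] Ftool [ -1.959    0.865  -12.2444] Mtool [ 0.0868 -0.4054  0.0005] a(L=.16,.2,.24) [-7.5, -1.1, 5.3] b [-18.4, -21.2, -24.0]
```

Call:
play_rows(
  moves=[
    {"x": 0, "y": 0, "z": 0, "wx": 0.0005, "wy": 0, "wz": 0},
    {"x": 0, "y": 0, "z": 0, "wx": 0.0005, "wy": 0, "wz": 0},
    {"x": 0, "y": 0, "z": 0, "wx": 0.0005, "wy": 0, "wz": 0},
    {"x": 0, "y": 0, "z": 0, "wx": 0.0005, "wy": 0, "wz": 0},
    {"x": 0, "y": 0, "z": 0, "wx": 0.0005, "wy": 0, "wz": 0},
    {"x": 0, "y": 0, "z": 0, "wx": 0.0005, "wy": 0, "wz": 0},
    {"x": 0, "y": 0, "z": 0, "wx": 0.0005, "wy": 0, "wz": 0},
    {"x": 0, "y": 0, "z": 0, "wx": 0.0005, "wy": 0, "wz": 0},
    {"x": 0, "y": 0, "z": 0, "wx": 0.0005, "wy": 0, "wz": 0},
    {"x": 0, "y": 0, "z": 0, "wx": 0.0005, "wy": 0, "wz": 0},
  ],
)

```text
t: 16.48
eef_pos: [0.5238, 0.2116, 0.1431]
orientation: [3.141, -0.329, -0.059]
wrist_force: [-6.3, -0.1, 10.7]
width: 0.0302
finger_force: 60.9
```

```bash
python3 q.py;python3 - <<'E'
from rig import *
from h import *
a=camera('wrist')['frame'][100:340,200:440,::-1];b=camera('scene')['frame'][215:335,400:560,::-1]
a=cv2.resize(a,(400,400));b=cv2.resize(b,(400,400*120//160),interpolation=cv2.INTER_CUBIC)
o=np.zeros((400,800,3),np.uint8);o[:,:400]=a;o[:300,400:]=b;cv2.imwrite('pics/w7.png',o)
E
python3 q.py
```

```text
16.4833 [0.5238 0.2116 0.1431] [ 3.1412 -0.3292 -0.0586] Ftool [ -2.4632   0.5085 -12.1505] Mtool [-0.0552 -0.3427 -0.0688] a(L=.16,.2,.24) [4.2, 12.3, 20.5] b [-2.2, -3.8, -5.5]
16.5833 [0.5238 0.2116 0.1431] [ 3.1412 -0.3293 -0.0586] Ftool [ -1.2226   0.3463 -11.8912] Mtool [ 0.0264 -0.3207 -0.0399] a(L=.16,.2,.24) [-10.5, -6.4, -2.3] b [-6.9, -8.0, -9.2]
```

View pics/w7.png

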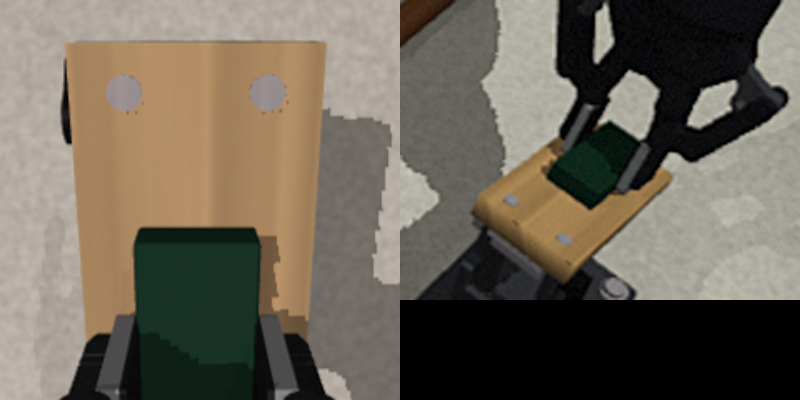

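The tablet sits flush on the face, centred across the width. The push is steady at about 12 N and the centre of pressure lies inside the underside, so I'm handing in.

```bash
python3 -c "
from rig import *
print(hand_in())"
```

```text
the job is handed in; nothing more can be done
None
```

I handed the job in at about 16.6 s with the tablet still gripped, measured as flush on the pin's slope (about 0.33 rad), centred over the closed end of the notch and pressed at about 12 N; the verdict was not shown.

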